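# Fit the tab spacer on the photocell stem of a street light

### The arm

A 6-joint arm with a two-finger parallel gripper is mounted at the origin on the work surface. World frame = base frame: x ahead of the robot, y to its left, z up, the work surface at z = 0. Lengths are in mm, angles in rad, forces in N, time in s.
With the tool pointing down it reaches from about 275 to 875 mm from the base axis. Payload 12.5 kg.
Tool frame: the origin (TCP) lies on the centre line of the jaws, within the pads' length; the fingertips stand 19 mm ahead of it and the grasp point (between the pads) is the TCP; z points along the fingers, y is the line along which they close (so a half turn about z gives the same grasp; the last joint's range is limited). The gripper opens to 85 mm and grips with 20 to 120 N. Pads are 22 mm wide; open, the fingers measure 114 mm over their backs; the gripper's body (76 mm by 85 mm) begins 54 mm behind the grasp point. The pads swing forward as they close: fully open they stand 13 mm farther back than shut.
Start: joints at [1.084, 0.351, 1.652, -0, 1.139, -0.085], TCP at [215.06, 506.196, 250.29] pointing down, gripper open.
Joint ranges: [-2.75, 2.75], [-0.79, 2.1], [0.01, 2.65], [-1.57, 4.71], [0.07, 3.14], [-2.87, 2.87]. Speed limits (rad/s): [2.22, 2.22, 2.79, 3.14, 3.14, 3.14].

### API

Orientations are given as a unit quaternion [x, y, z, w].
In Python, from bench import bot gives the robot as it stands. The module is installed in compiled form; this text tells all that it offers.
- The arm moves only by the tool play_rows, never from a script. Its argument "series" is a list of rows, each a list of 2 entries, a list of its own where there are three numbers: the shift along the world's x, y, z scaled (see below), then the turn, a rotation vector about the world's x, y, z scaled (see below). A call has 1 to 8 rows; each row shifts and turns the commanded pose from where the row before left it; what a row does not reach is not made up. The controller multiplies each number of a shift by 150 mm and each number of a turn by pi rad. A row lasts 1/10 s, in which the tool goes at most 50 mm and 8.59 degrees, less where a joint would pass 70% of its speed; a pose out of reach is approached as far as the arm can. A call with a number of a shift or a turn outside -1 to 1 is refused whole. A call with a gripper value outside its range is refused whole. "claw" is the gripper's target within -1 to 1 (fully open at 1, half-way at 0, shut at -1), set as the call begins (left out, the last holds). The fingers move at their own pace and stop on an object; "squeeze" is the grip in N (left out, the last holds). Time passes only in rows, so rows that do not move let the fingers close. It gives the time, the measured TCP pose, the force, the opening and the grip force at its end, in the units of the state.
- bot.get_state(): the state, without advancing time (a new reading comes with each control period).
- bot.grab_frame(name): name is "scene" or "side" or "wrist"; returns a dict with "pixels" (480x640x3 uint8, blue, green, red), "intrinsics" (3x3 intrinsics, pixels), "eye" and "rotation" of the camera in the world. Camera axes: x right, y down, z forward; pixel columns grow to the right and rows downward; lengths in mm; the calibration is good to about 2 mm. The wrist camera is an equidistant fisheye: a pixel r from the principal point sees the ray r / f radians off the axis. A picture is of the moment at which its call begins. There is no depth.
- bot.sign_off(): hands the job in; it is judged then, once.
The state is a dict: "clock": time; "joint_pos": joint angles; "qd": joint speeds; "effort": joint torques, N m; "eef_pos": TCP position; "orientation": TCP orientation; "force": force on the tool from outside, world axes, zero at the start; "ft_torque": the same for the moment, N m; "width": finger opening in mm; "grip_force": force on a finger pad.
Only numpy, scipy, OpenCV 4.12 (cv2) and the standard library are available. Lean on these libraries where they do the work, as an engineer would, in place of code of your own. Each camera call takes 0.05 s, during which the arm holds its last target. There are 200 camera calls.

### The job

The street light lies lens up on the bench: turn the wing latch of its gear cover a quarter turn to release it and swing the cover up on its hinge until it stands open, upright or beyond. Then take the spacer with the tab in its bore from the mat, put it over the threaded end of the stem inside the compartment and turn it until its tab drops into the keyway and it lies flat on its seat, ready for the nut; let go of it and leave the plain spacer, the nut and the screwdriver where they lie.

Things in the scene. Friction and masses are not known exactly. Their poses are not given: they have to be found in the camera images.
- luminaire: dark grey cast street light, 710 mm long, 270 mm wide, fixed lens up in a low wooden cradle. Origin on the bench under the stem axis; z up, y along the light towards the white LED lens, x across it. Lens end (y +124 to +494 mm) 120 mm high over the bench; round pole socket at the other end (y -117 to -220 mm) 118 mm high.
- compartment (a point): floor of the gear compartment at the stem axis, 50 mm above the bench, axes as the luminaire's. Inner walls at x -125 and +115, y -112 and +112 mm; the rim is 62 mm above the floor. A white driver box 28 mm high fills x -123 to -85 mm; a terminal block 18 mm high stands at x above 93, y 50 to 100 mm; a strike lip at the rim reaches in to y -88 mm.
- cover (a joint): hinge of the gear cover, rad: 0 closed (at the start), 1.57 upright, stop at 1.9. Flat dark grey plate 256 mm (x) by 236 mm, 6 mm thick; hinge at the lens side along the luminaire's x, free edge 236 mm from it at the pole end; swings up and over towards the lens. Stiff friction hinge: stays where it is left; lifting it at the latch takes 4 to 8 N.
- cover_hinge (a point): middle of the hinge line, at x 0, y +118 mm of the luminaire and 112 mm above the bench, level with the cover's underside. It turns with the cover; at cover angle 0 its axes are the luminaire's.
- latch (a joint): quarter-turn wing latch on the cover, rad: 0 locked, opens anticlockwise seen from outside (from above when shut), stop at 1.57. Starts between 0 and 0.15. A cam under the cover holds it shut until the latch is beyond about 1.2. Light friction (0.06 N m): stays where it is left.
- latch_wing (a point): middle of the latch's grip, on its axis, 16 mm above the cover's outer face, 193 mm from the hinge line, 43 mm from the free edge, 134 mm over the bench when shut. Black wing 40 mm along the point's x, 12 mm thick along its y, top 11 mm above this point; a 34 mm disc 11 mm below it. z: latch axis, out of the cover. Locked, the wing lies parallel to the hinge; released, at right angles to it.
- socket: photocell socket fixed in the compartment floor: black flange, 56 mm diameter, and upright steel stem. Origin on the stem axis at the flange's top face (the spacer's seat), 60 mm above the bench. Above the seat: keyed land 26 mm diameter, 10 mm high, then a threaded end 16 mm diameter up to 38 mm. Keyway: slot 8 mm wide in the land, full height, on the side of the body's +x, at any yaw.
- tab_spacer: loose steel ring lying on the mat: outside 46 mm, bore 28 mm, 12 mm high, 0.07 to 0.14 kg. In its bore a square tab 6 mm wide and as high as the ring reaches in to 9 mm from the axis, on the side of the body's +x. It passes the threaded end at any angle; the tab rests on the keyed land until it is over the keyway. Origin: centre of its underside. Which place on the mat varies.
- plain_spacer: bystander: steel ring of the same 46 mm outside, 28 mm bore and 12 mm height but without a tab, loose on the mat. Origin: centre of its underside.
- nut: bystander: steel hexagon nut, 36 mm across flats, 13 mm high, loose on the mat. Origin: centre of its underside.
- mat: black rubber mat 300 by 120 mm, 3 mm thick, fixed on the bench to the right of the light; the three loose parts lie on it about 90 mm apart in a row along its x. Origin: centre of its underside. A fixed blue screw bin, 60 mm high, stands on the bench about 0.2 m beyond its far end.
- screwdriver: bystander: loose hand screwdriver, 200 mm long, 26 mm thick, on the bench to the right of the mat; origin at its middle.
Mind the look-alikes: they are no part of the job. What is shaped like the tab_spacer but red is not meant.

How it is judged:
By the outcome, as a careful person would: the job done as asked, in the order asked, and still so for the second after the job is handed in, with the robot touching nothing.
It also fails if it takes over 72 s, if anything falls off the work surface, if the arm or the gripper's body presses on something with over 40 N, if the wrist force passes 120 N, or if a joint passes its speed limit or range.

## Working session

There is one attempt and no reset: what is moved stays moved. The work goes in short steps, Python scripts to look and compute and a tool call to move; the robot and the scene stay as the last step left them, time stands still between calls to the robot, and variables do not carry over. Pictures are saved under pics/ and viewed, at most 10 in all, crops included, and the job is handed in when it is done.

Besides the shell and the picture viewer there is one more tool, called after "Call:" by a JSON object that holds its "op" and its "data". play_rows: Moves the arm, as the interface text tells. Its arguments: {"type":"object","properties":{"series":{"type":"array","items":{"type":"array"}},"claw":{"type":"number"},"squeeze":{"type":"number"}},"required":["series"]}

```bash
mkdir -p pics; cat > h.py <<'E'
import numpy as np, cv2
from bench import bot
def shot(n,fn,crop=None,scale=1):
    f=bot.grab_frame(n); im=f["pixels"]
    np.savez('pics/'+fn+'.npz',K=f["intrinsics"],eye=f["eye"],R=f["rotation"],im=im)
    if crop: x0,y0,x1,y1=crop; im=im[y0:y1,x0:x1]
    cv2.imwrite('pics/'+fn+'.png',cv2.resize(im,None,fx=scale,fy=scale,interpolation=cv2.INTER_CUBIC)); return f
def crop(fn,new,c,s):
    im=np.load('pics/'+fn+'.npz')['im'];x0,y0,x1,y1=c
    cv2.imwrite('pics/'+new+'.png',cv2.resize(im[y0:y1,x0:x1],None,fx=s,fy=s,interpolation=cv2.INTER_CUBIC))
def ray(fn,px,z,fish=False):
    d=np.load('pics/'+fn+'.npz');K=np.array(d['K']);R=np.array(d['R']).reshape(3,3);e=np.array(d['eye'])
    u=(px[0]-K[0,2])/K[0,0];v=(px[1]-K[1,2])/K[1,1]
    if fish:
        r=np.hypot(u,v);c=np.array([np.sin(r)*u/r,np.sin(r)*v/r,np.cos(r)]) if r>0 else np.array([0,0,1.])
    else: c=np.array([u,v,1])
    w=R@c; return e+w*(z-e[2])/w[2]
def proj(fn,P,fish=False):
    d=np.load('pics/'+fn+'.npz');K=np.array(d['K']);R=np.array(d['R']).reshape(3,3);e=np.array(d['eye'])
    c=R.T@(np.array(P)-e)
    if fish:
        h=np.hypot(c[0],c[1]);r=np.arctan2(h,c[2]);return K[0,2]+K[0,0]*r*c[0]/h,K[1,2]+K[1,1]*r*c[1]/h
    return K[0,2]+K[0,0]*c[0]/c[2],K[1,2]+K[1,1]*c[1]/c[2]
E
python3 - <<'E'
from h import *
np.set_printoptions(precision=3,suppress=True)
for n in("scene","side","wrist"):
    f=shot(n,n+'0');print(n,f["eye"],np.array(f["rotation"]).tolist(),np.array(f["intrinsics"]).tolist())
print(bot.get_state())
a=[cv2.imread(f'pics/{n}0.png') for n in("scene","side")]
E
```

```text
scene [972.776 480.557 900.616] [0.25704639280178626, 0.8925186940819244, -0.3542858740783921, -0.10871546389725663] [[550.883085148664, 0.0, 319.5700264277633], [0.0, 550.883085148664, 241.1402520035723], [0.0, 0.0, 1.0]]
side [ 214.477 -668.084  763.798] [0.89582163366882, -0.2396884586766392, 0.10489092198612417, -0.3592366043613097] [[479.04961208238836, 0.0, 315.82401726820234], [0.0, 479.04961208238836, 244.8418146490914], [0.0, 0.0, 1.0]]
wrist [141.039 537.925 372.579] [0.8230530578777111, 0.5451836447723346, 0.08735453910243121, 0.13314519101005368] [[371.64829954431775, 0.0, 321.7462064578812], [0.0, 371.64829954431775, 240.78086484020972], [0.0, 0.0, 1.0]]
{'clock': 0.15, 'joint_pos': array([ 1.084,  0.351,  1.652, -0.   ,  1.139, -0.085]), 'qd': array([ 0.002, -0.003, -0.003,  0.002, -0.   ,  0.001]), 'effort': array([  0.001, -50.625, -29.15 ,  -0.   ,   0.003,   0.   ]), 'eef_pos': array([214.947, 506.036, 249.92 ]), 'orientation': array([ 0.2 ,  0.98, -0.  , -0.  ]), 'force': array([-0.728,  0.271, -1.117]), 'ft_torque': array([-0.006,  0.006,  0.008]), 'grip_force': 0.0, 'width': 85.24994521586531}
```

View pics/scene0.png

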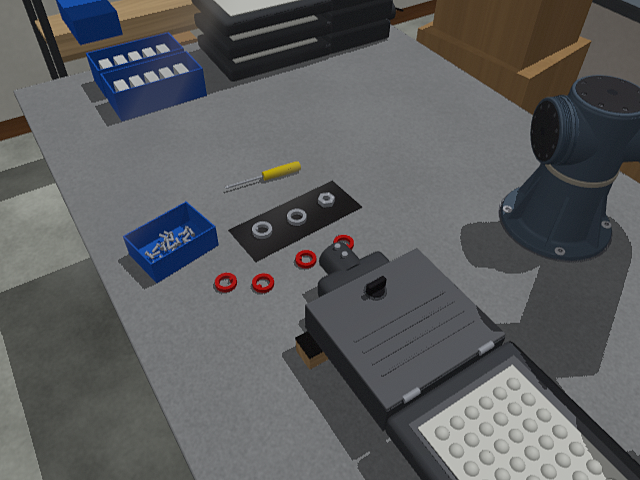

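View pics/wrist0.png

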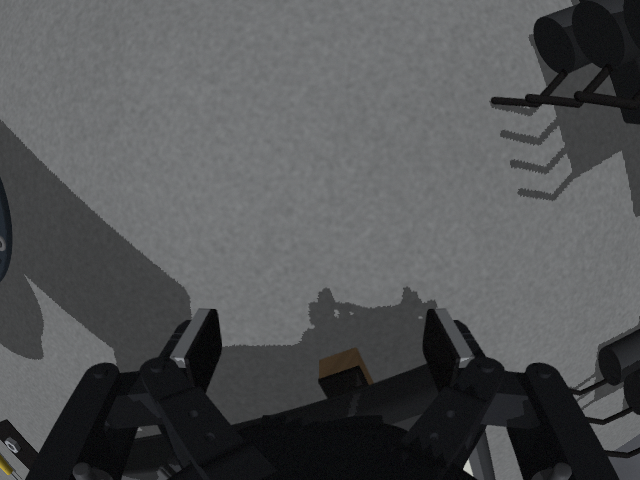

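The scene view shows the cover with its latch at (376,286). On the mat are rings at (262,229) and (297,216) and the nut at (327,199). Four red rings are decoys. "rotation" is a quaternion, so I'll fix the helper and crop in close.

```bash
sed -i "s/R=np.array(d\['R'\]).reshape(3,3)/R=Rot.from_quat(d['R']).as_matrix()/; 2i from scipy.spatial.transform import Rotation as Rot" h.py
python3 - <<'E'
from h import *
d=np.load('pics/scene0.npz')['im']; s=np.load('pics/side0.npz')['im']
up=lambda im,c,w,h:cv2.resize(im[c[1]:c[3],c[0]:c[2]],(w,h),interpolation=cv2.INTER_CUBIC)
A=up(d,(240,190,345,245),800,419)
cv2.imwrite('pics/a.png',A)
cv2.imwrite('pics/b.png',up(d,(290,230,515,415),730,600))
for px in[(262,229),(297,216),(327,199)]: print(ray('scene0',px,15))
for px in[(376,280)]: print(ray('scene0',px,145))
for px in[(421,249),(306,305),(386,420),(505,340)]: print(ray('scene0',px,118))
E
```

```text
[ 603.80791075 -323.78712935   15.        ]
[ 514.87724155 -318.62221303   15.        ]
[ 423.91422719 -331.2720706    15.        ]
[546.64385165  12.98129415 145.        ]
[410.93089169 -20.28474107 118.        ]
[670.43915526 -22.9983959  118.        ]
[680.30708042 223.11441357 118.        ]
[424.51371458 216.12381441 118.        ]
```

View pics/a.png

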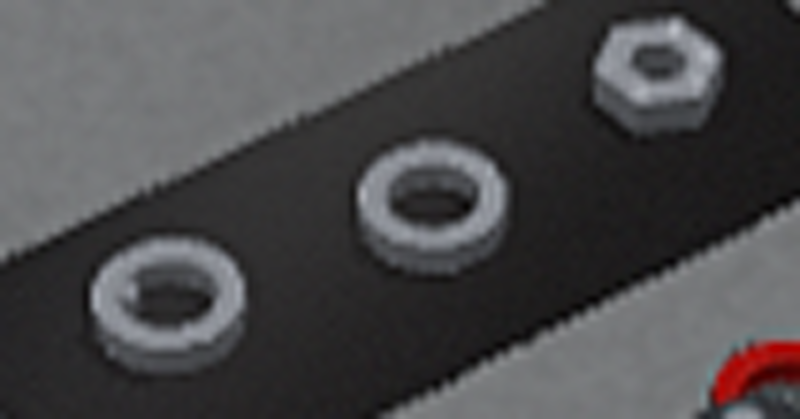

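View pics/b.png

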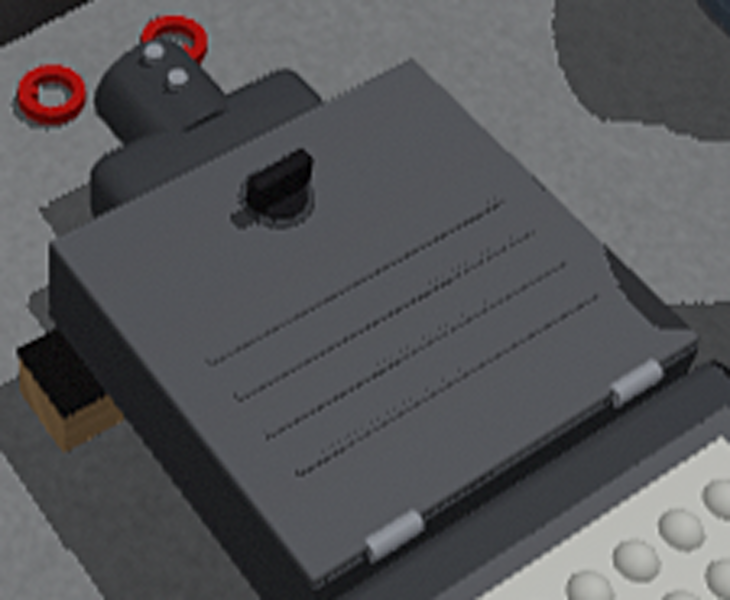

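The close crop shows the ring at (262,229) has the tab, at its upper left (about (257,228)). The ring at (297,216) is plain, and (327,199) is the hex nut. I choose the first. Next is fitting the cover pose and the latch yaw.

```bash
python3 - <<'E'
from h import *
s=1/3.244
pt=lambda x,y:(290+x*s,230+y*s)
W=np.array([ray('scene0',pt(*p),118)[:2] for p in[(50,240),(412,60),(697,337),(313,580)]])
print(W)
# local: free edge y=-118, hinge y=118; luminaire: y to lens
for L in ([(128,-118),(-128,-118),(-128,118),(128,118)],):
    L=np.array(L);a=L-L.mean(0);b=W-W.mean(0)
    th=np.arctan2((a[:,0]*b[:,1]-a[:,1]*b[:,0]).sum(),(a*b).sum())
    R=np.array([[np.cos(th),-np.sin(th)],[np.sin(th),np.cos(th)]]);c=W.mean(0)
    print(th,c,(W-(a@R.T+c)));print('latch est',R@[0,-75]+c)
# wing top: corners of the grip top ridge in crop (247,180)-(305,150)
print('wing top', [ray('scene0',pt(*p),145) for p in[(248,183),(255,190),(303,152),(311,158)]])
print('disc', [ray('scene0',pt(*p),123) for p in[(250,203),(314,200),(282,224)]])
E
```

```text
[[670.15527423 -25.45051073]
 [416.6844768  -25.41375753]
 [415.75209163 207.18071153]
 [668.77746338 209.12186216]]
0.004304558843684922 [542.84232651  91.35957636] [[-1.19380278  0.63783786]
 [ 1.33302805  1.77655472]
 [ 1.41651562 -1.62678977]
 [-1.55574089 -0.78760281]]
latch est [543.16516743  16.3602712 ]
wing top [array([569.59219158,  15.85882846, 145.        ]), array([569.20874261,  21.78445089, 145.        ]), array([531.08021803,  14.11255228, 145.        ]), array([529.92577917,  19.86028791, 145.        ])]
disc [array([565.18153258,  14.39119838, 123.        ]), array([533.85454836,  31.39330532, 123.        ]), array([558.83256425,  35.44614533, 123.        ])]
```

Call:
{"op": "play_rows", "data": {"series": [[[0.124, -0.181, 0], [0, 0, -0.0475]], [[0.124, -0.181, 0], [0, 0, -0.0475]], [[0.124, -0.181, 0], [0, 0, -0.0475]], [[0.124, -0.181, 0], [0, 0, -0.0475]], [[0.124, -0.181, 0], [0, 0, -0.0475]], [[0.124, -0.181, 0], [0, 0, -0.0475]], [[0.124, -0.181, 0], [0, 0, -0.0475]], [[0.124, -0.181, 0], [0, 0, -0.0475]]], "claw": 1, "squeeze": 40}}

```text
clock: 0.95
eef_pos: [364.4, 287.8, 250.2]
orientation: [0.718, 0.696, -0.0, -0.0]
force: [1.0, 0.6, -0.2]
width: 85.2
grip_force: 0.0
```

Call:
{"op": "play_rows", "data": {"series": [[[0.124, -0.181, 0], [0, 0, -0.0475]], [[0.124, -0.181, 0], [0, 0, -0.0475]], [[0.124, -0.181, 0], [0, 0, -0.0475]], [[0.124, -0.181, 0], [0, 0, -0.0475]], [[0.124, -0.181, 0], [0, 0, -0.0475]], [[0.124, -0.181, 0], [0, 0, -0.0475]], [[0.124, -0.181, 0], [0, 0, -0.0475]], [[0.124, -0.181, 0], [0, 0, -0.0475]]]}}

```text
clock: 1.75
eef_pos: [513.2, 70.5, 250.1]
orientation: [0.985, 0.172, -0.0, -0.0]
force: [-0.4, 0.3, -0.2]
width: 85.3
grip_force: 0.0
```

Call:
{"op": "play_rows", "data": {"series": [[[0.124, -0.181, 0], [0, 0, -0.0475]], [[0.124, -0.181, 0], [0, 0, -0.0475]], [[0, 0, 0], [0, 0, 0]], [[0, 0, 0], [0, 0, 0]]]}}

```text
clock: 2.15
eef_pos: [549.7, 17.2, 249.8]
orientation: [1.0, 0.027, -0.0, -0.0]
force: [-0.9, -0.2, 0.1]
width: 85.4
grip_force: 0.0
```

```bash
python3 - <<'E'
from h import *
shot('wrist','wrist1')
s=bot.get_state();print(s['eef_pos'],s['orientation'],s['joint_pos'],Rot.from_quat(s['orientation']).as_matrix())
for P in [(549.5,18,145),(543,16,145)]: print(proj('wrist1',P,True))
E
```

```text
[549.43961237  17.77056341 249.97913313] [ 9.99620481e-01  2.75443311e-02 -4.38497173e-04 -1.11050503e-04] [-5.24247882e-02  3.50941830e-01  1.65226778e+00  1.66602737e-04
  1.13927498e+00  1.46320615e+00] [[ 9.98482235e-01  5.50676576e-02 -8.82779134e-04]
 [ 5.50678523e-02 -9.98482595e-01  1.97860492e-04]
 [-8.70543886e-04 -2.46172938e-04 -9.99999591e-01]]
(np.float64(320.63882952460705), np.float64(249.31722087188052))
(np.float64(323.1498853936832), np.float64(258.7808555469093))
```

View pics/wrist1.png

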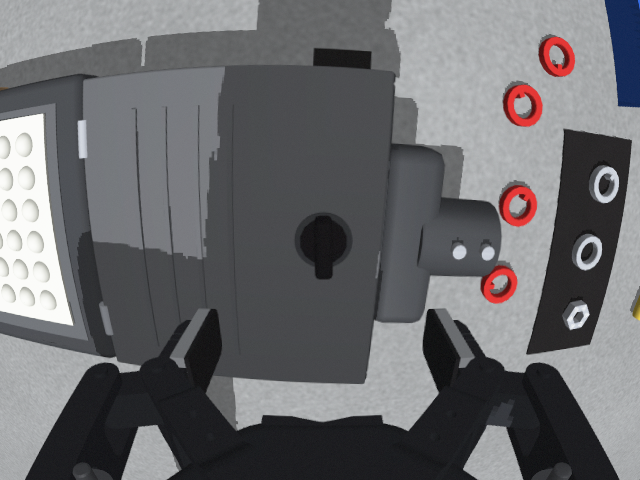

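The wing spans (323,218) to (323,279), aligned with the tool, and my estimate agrees to about 1–2 mm. Descending to grip it.

Call:
{"op": "play_rows", "data": {"series": [[[0, -0.008, -0.2], [0, 0, 0]], [[0, 0, -0.2], [0, 0, 0]], [[0, 0, -0.2], [0, 0, 0]], [[0, 0, -0.07], [0, 0, 0]], [[0, 0, -0.02], [0, 0, 0]], [[0, 0, 0], [0, 0, 0]]], "claw": 0}}

```text
clock: 2.8
eef_pos: [550.2, 16.7, 147.6]
orientation: [1.0, 0.027, 0.0, 0.0]
force: [-1.1, 0.3, -0.5]
width: 42.5
grip_force: 0.0
```

Call:
{"op": "play_rows", "data": {"series": [[[0, 0, 0], [0, 0, 0]], [[0, 0, 0], [0, 0, 0]], [[0, 0, 0], [0, 0, 0]], [[0, 0, 0], [0, 0, 0]], [[0, 0, 0], [0, 0, 0]], [[0, 0, 0], [0, 0, 0]]], "claw": -1}}

```text
clock: 3.4
eef_pos: [550.4, 16.2, 148.0]
orientation: [1.0, 0.027, 0.001, 0.0]
force: [-1.5, 1.0, 5.3]
width: 11.0
grip_force: 41.3
```

Call:
{"op": "play_rows", "data": {"series": [[[0, 0, 0], [0, 0, 0.045]], [[0, 0, 0], [0, 0, 0.045]], [[0, 0, 0], [0, 0, 0.045]], [[0, 0, 0], [0, 0, 0.045]], [[0, 0, 0], [0, 0, 0.045]], [[0, 0, 0], [0, 0, 0.045]]]}}

```text
clock: 4.0
eef_pos: [549.1, 18.6, 147.9]
orientation: [0.899, 0.438, 0.0, -0.002]
force: [-8.9, 19.4, 12.7]
width: 11.1
grip_force: 42.4
```

Call:
{"op": "play_rows", "data": {"series": [[[0, 0, 0], [0, 0, 0.045]], [[0, 0, 0], [0, 0, 0.045]], [[0, 0, 0], [0, 0, 0.045]], [[0, 0, 0], [0, 0, 0.045]], [[0, 0, 0], [0, 0, 0.03]], [[0, 0, 0], [0, 0, 0]], [[0, 0, 0], [0, 0, 0]]]}}

```text
clock: 4.7
eef_pos: [547.1, 19.4, 147.8]
orientation: [0.71, 0.704, -0.001, -0.004]
force: [-21.1, 22.1, 20.8]
width: 10.7
grip_force: 43.5
```

The latch has turned about 1.5 rad. I'll re-centre, then lift along the arc.

Call:
{"op": "play_rows", "data": {"series": [[[-0.02, 0.02, 0], [0, 0, 0]], [[0, 0, 0], [0, 0, 0]], [[0, 0.03, 0.127], [-0.0318, 0, 0]], [[0, 0.043, 0.123], [-0.0318, 0, 0]], [[0, 0.055, 0.118], [-0.0318, 0, 0]], [[0, 0, 0], [0, 0, 0]]], "squeeze": 60}}

```text
clock: 5.3
eef_pos: [546.5, 39.7, 203.8]
orientation: [0.701, 0.696, -0.107, 0.108]
force: [-3.9, -5.0, 1.8]
width: 10.3
grip_force: 61.8
```

Call:
{"op": "play_rows", "data": {"series": [[[0, 0.066, 0.112], [-0.0318, 0, 0]], [[0, 0.077, 0.105], [-0.0318, 0, 0]], [[0, 0.087, 0.097], [-0.0318, 0, 0]], [[0, 0.096, 0.087], [-0.0318, 0, 0]], [[0, 0, 0], [0, 0, 0]]]}}

```text
clock: 5.8
eef_pos: [546.3, 89.0, 262.8]
orientation: [0.666, 0.662, -0.243, 0.244]
force: [-6.0, -2.2, 2.3]
width: 10.4
grip_force: 61.8
```

```bash
python3 - <<'E'
from h import *
shot('scene','scene2',(240,100,640,400),2)
s=bot.get_state();print(s['eef_pos'],s['orientation'],s['joint_pos'],s['force'],s['width'])
E
```

```text
[546.26959184  88.26092253 262.26755538] [ 0.66677842  0.66177576 -0.24164447  0.24303774] [ 0.34630323  0.48792808  1.56413091 -0.66036775  1.41016876  0.57201135] [-5.47086806 -0.03782895  0.00626693] 10.342538722550232
```

View pics/scene2.png

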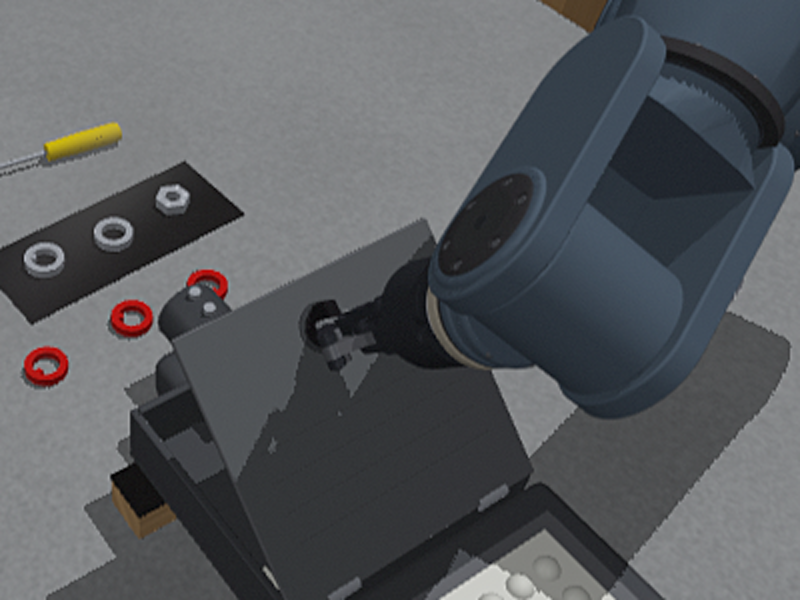

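The picture shows the cover lifting, with its free edge running from (175,345) to (425,220) in the crop and the wing held at (320,325). Joints are well inside their limits, so I'll continue the arc.

Call:
{"op": "play_rows", "data": {"series": [[[0, 0.105, 0.077], [-0.0318, 0, 0]], [[0, 0.112, 0.066], [-0.0318, 0, 0]], [[0, 0.118, 0.055], [-0.0318, 0, 0]], [[0, 0.123, 0.043], [-0.0318, 0, 0]], [[0, 0.127, 0.03], [-0.0318, 0, 0]], [[0, 0, 0], [0, 0, 0]]]}}

```text
clock: 6.45
eef_pos: [545.8, 176.4, 302.0]
orientation: [0.585, 0.581, -0.4, 0.401]
force: [-11.8, 1.2, 3.3]
width: 10.3
grip_force: 62.0
```

```bash
python3 - <<'E'
from h import *
s=bot.get_state();print(s['eef_pos'],Rot.from_quat(s['orientation']).as_matrix()[:,2],s['joint_pos'],s['force'],s['width'])
for a in np.arange(1.2,1.85,.1): print(a,212-192*np.cos(a)+36*np.sin(a),112+192*np.sin(a)+36*np.cos(a))
E
```

```text
[545.77930934 176.3682131  302.0088416 ] [-0.00204576 -0.93334375 -0.35897809] [ 0.57061439  0.69545966  1.3669625  -0.95478127  1.85094224  0.69507517] [-11.77197922   1.15977415   3.25772843] 10.331866722297098
1.2 175.9807182352988 303.9963836668677
1.3 195.32831957909815 306.63312943058617
1.4000000000000001 214.84249884273834 307.32516530219306
1.5000000000000002 234.32827679754706 306.06557668801577
1.6000000000000003 253.5909579913417 302.86694898112256
1.7000000000000004 272.4380760810297 297.761241812235
1.8000000000000005 290.68131689268785 290.79946971966234
```

Call:
{"op": "play_rows", "data": {"series": [[[-0.005, 0.129, 0.018], [-0.0318, 0, 0]], [[-0.005, 0.13, 0.005], [-0.0318, 0, 0]], [[0, 0.13, -0.008], [-0.0318, 0, 0]], [[0, 0, 0], [0, 0, 0]]]}}

```text
clock: 6.85
eef_pos: [545.2, 234.4, 303.3]
orientation: [0.518, 0.516, -0.481, 0.484]
force: [-5.7, 2.8, -3.3]
width: 10.5
grip_force: 62.4
```

Call:
{"op": "play_rows", "data": {"series": [[[0, 0.128, -0.021], [-0.0318, 0, 0]], [[0, 0.126, -0.034], [-0.0318, 0, 0]], [[0, 0, 0], [0, 0, 0]], [[0, 0, 0], [0, 0, 0]]]}}

```text
clock: 7.25
eef_pos: [545.0, 270.8, 294.9]
orientation: [0.469, 0.467, -0.529, 0.531]
force: [-10.2, -0.0, -12.6]
width: 10.4
grip_force: 62.4
```

```bash
python3 - <<'E'
from h import *
s=bot.get_state();print(s['eef_pos'],Rot.from_quat(s['orientation']).as_matrix(),s['joint_pos'],s['force'],s['width'])
E
```

```text
[545.01831259 270.81141508 294.94322094] [[ 3.26246966e-03  9.99994075e-01 -1.09813358e-03]
 [-1.23574287e-01 -6.86563184e-04 -9.92335087e-01]
 [-9.92329961e-01  3.37316419e-03  1.23571315e-01]] [ 0.69462561  0.96862292  1.17116529 -1.26725225  2.21730402  0.62980499] [-1.02397842e+01 -1.07761439e-02 -1.26318380e+01] 10.384024341827237
```

Call:
{"op": "play_rows", "data": {"series": [[[0, 0, 0], [0, 0, 0]], [[0, 0, 0], [0, 0, 0]], [[0, 0, 0], [0, 0, 0]], [[0, 0, 0], [0, 0, 0]], [[0, 0.2, -0.025], [0, 0, 0]], [[0, 0.25, -0.03], [0, 0, 0]], [[0, 0.15, 0], [0, 0, 0]], [[0, 0, 0], [0, 0, 0]]], "claw": 1}}

```text
clock: 8.05
eef_pos: [544.8, 363.8, 288.1]
orientation: [0.469, 0.466, -0.528, 0.534]
force: [-0.0, -0.6, 0.5]
width: 85.2
grip_force: 0.0
```

```bash
python3 - <<'E'
from h import *
shot('scene','scene3',(240,100,640,400),2)
s=bot.get_state();print(s['eef_pos'],s['joint_pos'],s['force'],s['width'])
E
```

```text
[545.18670961 362.39105107 288.07769984] [ 0.78168782  1.10098159  0.90740355 -1.31961094  2.32633575  0.49453085] [ 0.95158205 -0.54931141 -0.32220206] 85.49234663381826
```

View pics/scene3.png

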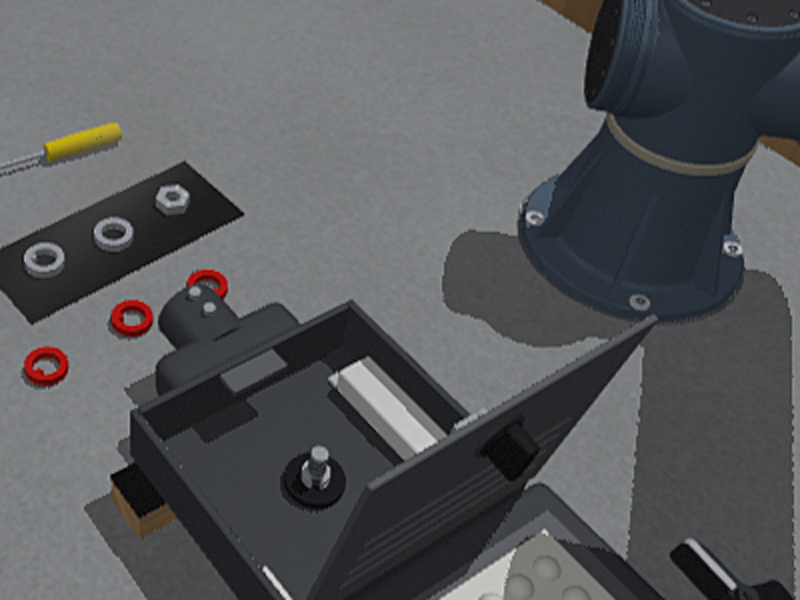

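The cover stands open beyond upright, free of the gripper. The stem is visible with its top at crop (318,452). Moving up, turning the tool down and going over to the mat.

Call:
{"op": "play_rows", "data": {"series": [[[0, 0, 0.12], [0.045, 0, 0]], [[0, 0, 0.12], [0.045, 0, 0]], [[0, 0, 0.12], [0.045, 0, 0]], [[0, 0, 0.12], [0.045, 0, 0]], [[0, 0, 0.12], [0.045, 0, 0]], [[0, 0, 0.12], [0.045, 0, 0]], [[0, 0, 0.12], [0.045, 0, 0]], [[0, 0, 0.12], [0.045, 0, 0]]]}}

```text
clock: 8.9
eef_pos: [545.2, 360.8, 434.1]
orientation: [0.683, 0.676, -0.194, 0.197]
force: [0.9, 0.2, -0.4]
width: 85.3
grip_force: 0.0
```

Call:
{"op": "play_rows", "data": {"series": [[[0, 0, 0.1], [0.045, 0, 0]], [[0, 0, 0.1], [0.045, 0, 0]], [[0, 0, 0], [0.045, 0, 0]], [[0, 0, 0], [0.043, 0, 0]], [[0, 0, 0], [0, 0, 0]]]}}

```text
clock: 9.4
eef_pos: [545.6, 358.8, 464.3]
orientation: [0.712, 0.702, -0.001, 0.002]
force: [0.6, 0.0, 0.5]
width: 85.5
grip_force: 0.0
```

```bash
python3 - <<'E'
from h import *
print('stem',ray('scene3',(240+318/2,100+452/2),98))
s=bot.get_state();print(s['eef_pos'],Rot.from_quat(s['orientation']).as_matrix(),s['joint_pos'],s['force'],s['width'])
E
```

```text
stem [547.96817093  89.47982142  98.        ]
[545.60461419 358.79183938 464.33707327] [[ 0.01385381  0.99990175  0.00213787]
 [ 0.99989637 -0.0138453  -0.00394484]
 [-0.00391485  0.0021923  -0.99998993]] [ 0.51212633  0.44995579  0.999169   -0.00451982  1.69253614  0.52542767] [0.55731484 0.02092841 0.46978085] 85.47481084633543
```

Call:
{"op": "play_rows", "data": {"series": [[[0.028, -0.325, 0], [0, 0, 0]], [[0.028, -0.325, 0], [0, 0, 0]], [[0.028, -0.325, 0], [0, 0, 0]], [[0.028, -0.325, 0], [0, 0, 0]], [[0.028, -0.325, 0], [0, 0, 0]], [[0.028, -0.325, 0], [0, 0, 0]], [[0.028, -0.325, 0], [0, 0, 0]], [[0.028, -0.325, 0], [0, 0, 0]]]}}

```text
clock: 10.2
eef_pos: [578.3, -30.6, 462.3]
orientation: [0.71, 0.704, -0.004, 0.003]
force: [0.3, 1.1, 0.1]
width: 85.5
grip_force: 0.0
```

Call:
{"op": "play_rows", "data": {"series": [[[0.024, -0.279, -0.173], [0, 0, 0]], [[0.024, -0.279, -0.173], [0, 0, 0]], [[0.024, -0.279, -0.173], [0, 0, 0]], [[0.024, -0.279, -0.173], [0, 0, 0]], [[0.024, -0.279, -0.173], [0, 0, 0]], [[0.024, -0.279, -0.173], [0, 0, 0]], [[0.024, -0.279, -0.173], [0, 0, 0]], [[0, 0, -0.3], [0, 0, 0]]]}}

```text
clock: 11.0
eef_pos: [603.9, -326.4, 235.9]
orientation: [0.712, 0.703, -0.004, 0.005]
force: [1.6, 0.8, 0.2]
width: 85.3
grip_force: 0.0
```

Call:
{"op": "play_rows", "data": {"series": [[[0, 0, -0.3], [0, 0, 0]], [[0, 0, -0.2], [0, 0, 0]], [[0, 0, 0], [0, 0, 0]], [[0, 0, 0], [0, 0, 0]]]}}

```text
clock: 11.4
eef_pos: [604.3, -321.4, 161.6]
orientation: [0.71, 0.704, -0.004, 0.003]
force: [2.0, 0.8, 0.5]
width: 85.0
grip_force: 0.0
```

```bash
python3 - <<'E'
from h import *
shot('wrist','wrist4')
s=bot.get_state();print(s['eef_pos'],s['orientation'],s['joint_pos'])
u,v=proj('wrist4',(604,-324,15),True);print(u,v)
u,v=int(u),int(v);c=(max(u-90,0),max(v-75,0),u+90,v+75);print(c)
crop('wrist4','c4',c,4)
E
```

```text
[ 604.85858966 -321.69405901  162.88152984] [ 0.71014068  0.70404205 -0.0030949   0.003928  ] [-0.55390361  0.68045589  1.34466498 -0.00876716  1.11029445 -0.54140684]
320.9826186514716 232.0253128434421
(230, 157, 410, 307)
```

View pics/c4.png

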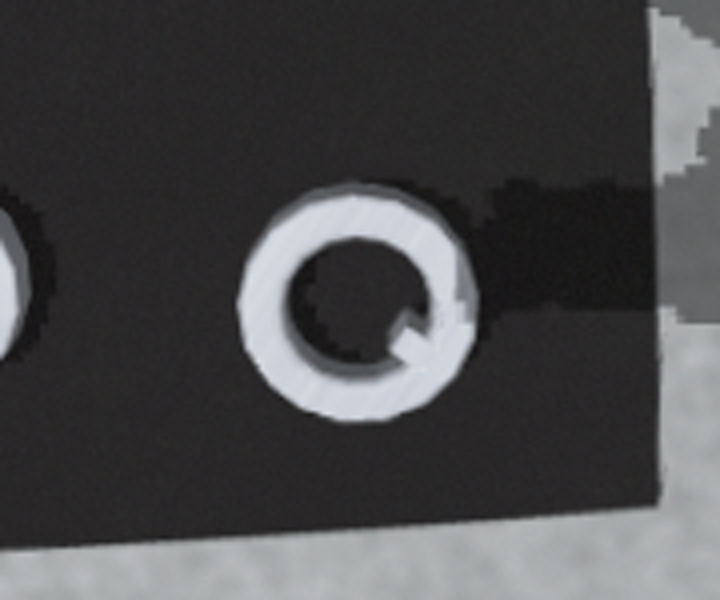

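The crop shows the tabbed ring centred at (358,308), with its tab tip at (399,340), lower right. It is isolated by clear mat from the plain ring at left.

```bash
python3 - <<'E'
from h import *
q=lambda x,y:ray('wrist4',(230+x/4,157+y/4),15,True)
c=q(358,308);print('c',c,[np.hypot(*(q(*p)-c)[:2]) for p in[(240,308),(476,308),(358,196),(358,420)]])
for p in[(399,340),(426,359)]:
    d=q(*p)-c;print(np.hypot(*d[:2]),np.arctan2(d[1],d[0]))
# sample socket from the side/scene cams
shot('side','side4')
print(proj('scene3',(548,89.5,75)),proj('side4',(548,89.5,75)))
a=np.load('pics/scene3.npz')['im'];u,v=map(int,proj('scene3',(548,89.5,75)))
A=cv2.resize(a[v-25:v+25,u-33:u+33],(400,300),interpolation=cv2.INTER_CUBIC)
b=np.load('pics/side4.npz')['im'];u,v=map(int,proj('side4',(548,89.5,75)))
B=cv2.resize(b[v-25:v+25,u-33:u+33],(400,300),interpolation=cv2.INTER_CUBIC)
cv2.imwrite('pics/d4.png',np.hstack([A,B]))
E
```

```text
c [ 602.86117149 -325.56383743   15.        ] [np.float64(22.458862889609325), np.float64(22.43251520524797), np.float64(21.843518558652555), np.float64(22.929490954737282)]
10.124700408017429 -0.6948644362222857
16.609580151174956 -0.675280796767824
(np.float64(397.4928690978702), np.float64(333.43923711430006)) (np.float64(268.4394675268071), np.float64(193.07639256739276))
```

View pics/d4.png

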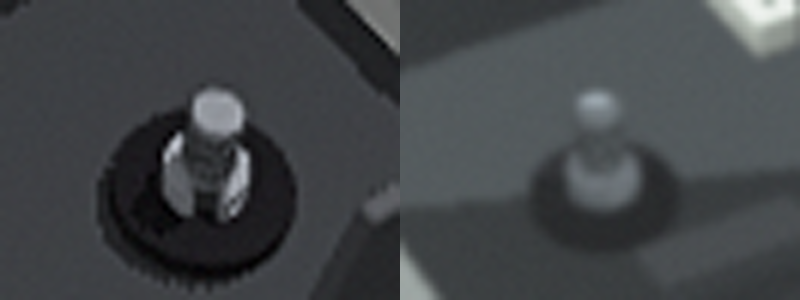

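The scene crop shows the keyway as a dark gap at (208,205), facing the scene camera, so a yaw of about 0.74 rad. The tab is at -0.685 rad. Grasping the spacer.

Call:
{"op": "play_rows", "data": {"series": [[[-0.013, -0.026, -0.2], [0, 0, 0]], [[0, 0, -0.25], [0, 0, 0]], [[0, 0, -0.25], [0, 0, 0]], [[0, 0, -0.15], [0, 0, 0]], [[0, 0, -0.06], [0, 0, 0]], [[0, 0, 0], [0, 0, 0]], [[0, 0, 0], [0, 0, 0]]], "claw": 0.33}}

```text
clock: 12.2
eef_pos: [603.3, -325.9, 26.6]
orientation: [0.71, 0.704, -0.003, 0.004]
force: [0.7, -0.1, 0.3]
width: 56.8
grip_force: 0.0
```

```bash
python3 - <<'E'
from h import *
s=bot.get_state();print(s['eef_pos'],s['force'],s['width'])
u0=np.array([397,333])-[33,25]
P=lambda p:((np.array(proj('scene3',p))-u0)*6.06).round(1)
print('axis top',P((548,89.5,98)),P((548,89.5,60)),P((548,89.5,70)))
for k in np.arange(.4,1.2,.1): print(k,P((548+13*np.cos(k),89.5+13*np.sin(k),60)),P((548+13*np.cos(k),89.5+13*np.sin(k),70)))
E
```

```text
[ 603.27048793 -325.85513142   26.57411643] [ 0.74232727 -0.13241146  0.29966779] 56.76561396541434
axis top [212.1 109.2] [197.2 182.7] [201.  163.7]
0.4 [175.7 213.1] [179.4 194.3]
0.5 [179.7 215.1] [183.4 196.3]
0.6 [183.8 216.8] [187.5 197.9]
0.7 [188.  218.1] [191.8 199.3]
0.7999999999999999 [192.4 219.1] [196.2 200.3]
0.8999999999999999 [196.8 219.7] [200.7 200.9]
0.9999999999999999 [201.2 219.9] [205.1 201.1]
1.0999999999999999 [205.6 219.8] [209.5 201. ]
```

Call:
{"op": "play_rows", "data": {"series": [[[0, 0, -0.03], [0, 0, 0]], [[0, 0, 0], [0, 0, 0]], [[0, 0, 0], [0, 0, 0]]]}}

```text
clock: 12.5
eef_pos: [602.4, -325.4, 20.4]
orientation: [0.71, 0.704, -0.003, 0.003]
force: [-0.4, 0.1, 0.4]
width: 56.8
grip_force: 0.0
```

Call:
{"op": "play_rows", "data": {"series": [[[0, 0, -0.02], [0, 0, 0]], [[0, 0, 0], [0, 0, 0]], [[0, 0, 0], [0, 0, 0]]]}}

```text
clock: 12.8
eef_pos: [602.6, -325.5, 17.7]
orientation: [0.71, 0.704, -0.003, 0.003]
force: [-1.3, -0.1, 7.2]
width: 56.6
grip_force: 3.4
```

Call:
{"op": "play_rows", "data": {"series": [[[0, 0, 0.025], [0, 0, 0]], [[0, 0, 0], [0, 0, 0]], [[0, 0, 0], [0, 0, 0]], [[0, 0, 0], [0, 0, 0]], [[0, 0, 0], [0, 0, 0]]], "claw": -1, "squeeze": 40}}

```text
clock: 13.3
eef_pos: [602.4, -325.4, 21.2]
orientation: [0.71, 0.704, -0.003, 0.003]
force: [-1.0, 0.2, 7.0]
width: 41.6
grip_force: 44.7
```

Call:
{"op": "play_rows", "data": {"series": [[[0, 0, 0.1], [0, 0, 0]], [[0, 0, 0.2], [0, 0, 0]], [[0, 0, 0.3], [0, 0, 0]], [[0, 0, 0.3], [0, 0, 0]], [[0, 0, 0.3], [0, 0, 0]], [[0, 0, 0.2], [0, 0, 0]], [[0, 0, 0], [0, 0, 0]]]}}

```text
clock: 14.0
eef_pos: [603.6, -326.0, 236.7]
orientation: [0.71, 0.704, -0.002, 0.007]
force: [-0.2, -0.3, -1.5]
width: 41.3
grip_force: 43.9
```

```bash
python3 - <<'E'
from h import *
s=bot.get_state();print(s['eef_pos'],s['orientation'],s['joint_pos'],s['force'],s['width'],s['grip_force'])
E
```

```text
[ 603.56272865 -326.04111428  236.65016946] [ 0.71029197  0.70387001 -0.00192139  0.00697328] [-0.56063712  0.60835757  1.2816863  -0.00731123  1.23884867 -0.54921609] [-0.2037843  -0.26403003 -1.45245187] 41.331740139651394 43.91452313022455
```

Call:
{"op": "play_rows", "data": {"series": [[[-0.031, 0.231, 0.005], [0, 0, 0.045]], [[-0.031, 0.231, 0.005], [0, 0, 0.045]], [[-0.031, 0.231, 0.005], [0, 0, 0.045]], [[-0.031, 0.231, 0.005], [0, 0, 0.045]], [[-0.031, 0.231, 0.005], [0, 0, 0.045]], [[-0.031, 0.231, 0.005], [0, 0, 0.045]], [[-0.031, 0.231, 0.005], [0, 0, 0.045]], [[-0.031, 0.231, 0.005], [0, 0, 0.045]]]}}

```text
clock: 14.8
eef_pos: [564.1, -46.6, 236.1]
orientation: [0.22, 0.976, -0.001, 0.003]
force: [0.1, 0.7, -0.9]
width: 41.8
grip_force: 43.9
```

Call:
{"op": "play_rows", "data": {"series": [[[-0.031, 0.231, 0.005], [0, 0, 0.045]], [[-0.031, 0.231, 0.005], [0, 0, 0.045]], [[-0.031, 0.231, 0.005], [0, 0, 0.045]], [[-0.031, 0.231, 0.005], [0, 0, 0.045]], [[0, 0, 0], [0, 0, 0]], [[0, 0, 0], [0, 0, 0]], [[0, 0, 0], [0, 0, 0]]]}}

```text
clock: 15.5
eef_pos: [546.3, 89.8, 239.3]
orientation: [-0.057, 0.998, 0.0, 0.004]
force: [-1.5, -0.1, -0.9]
width: 42.2
grip_force: 43.9
```

```bash
python3 - <<'E'
from h import *
for n in('wrist','scene','side'): shot(n,n+'5')
s=bot.get_state();print(s['eef_pos'],s['orientation'],s['joint_pos'],s['force'],s['width'])
T=s['eef_pos']
def cut(n,p,fish,hw,hh,w,h):
    a=np.load(f'pics/{n}5.npz')['im'];u,v=map(int,proj(n+'5',p,fish));u=min(max(u,hw),640-hw);v=min(max(v,hh),480-hh);print(n,u-hw,v-hh,w/2/hw)
    return cv2.resize(a[v-hh:v+hh,u-hw:u+hw],(w,h),interpolation=cv2.INTER_CUBIC)
st=(548,90,80);rg=T-[0,0,21]
A=cut('wrist',st,True,40,30,400,300);B=cut('wrist',rg,True,100,75,400,300)
C=cut('scene',rg,False,40,30,400,300);D=cut('side',rg,False,40,30,400,300)
cv2.imwrite('pics/e5.png',np.vstack([np.hstack([A,B]),np.hstack([C,D])]))
E
```

```text
[546.48065759  89.65704946 239.50037041] [-5.73130724e-02  9.98348496e-01  2.17976824e-04  3.92990468e-03] [ 7.84271998e-02  3.65539334e-01  1.65880855e+00  3.01717517e-04
  1.10937752e+00 -1.60719228e+00] [ 0.17866826  0.04841252 -1.41859613] 41.84390957443752
wrist 281 195 5.0
wrist 220 236 2.0
scene 368 252 5.0
side 223 108 5.0
```

View pics/e5.png

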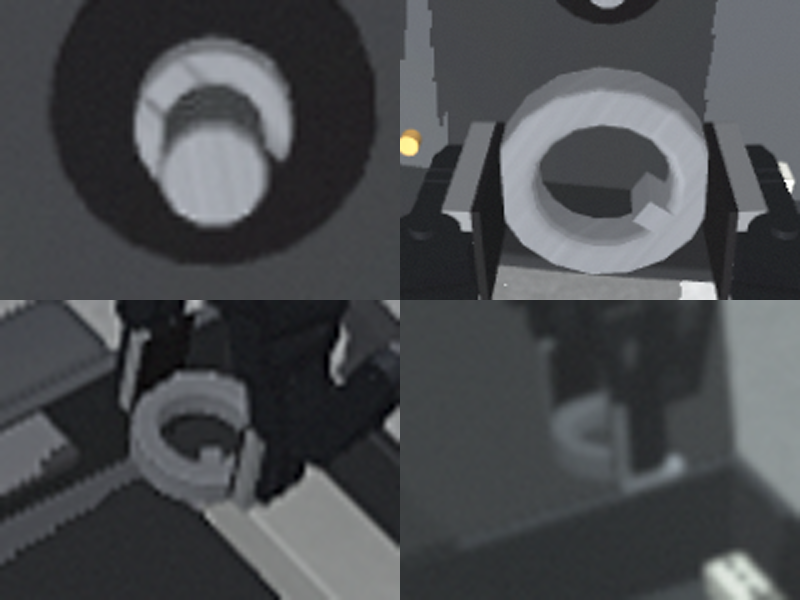

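Composite: 
- Wrist crop: stem top at (214,174). The land's visible edge stops at (283,162), which is where the slot starts, at lower right (+x, +y). 
- Other crops: the ring is held flat, with its tab where expected.

```bash
python3 - <<'E'
from h import *
q=lambda x,y,z:ray('wrist5',(281+x/5,195+y/5),z,True)[:2]
r=lambda x,y,z:ray('wrist5',(220+(x-400)/2,236+y/2),z,True)[:2]
T=np.array([546.48,89.66,239.5])
top=q(214,174,98);print('stem top',top,[np.hypot(*(q(*p,98)-top)) for p in[(160,174),(269,174),(214,227)]])
print('flange l/r y',q(50,108,60),q(376,108,60),'bottom',q(213,265,60))
print('land l/r',q(135,110,70),q(293,120,70),'top',q(214,46,70))
for c in(top,):
    for p in[(283,162),(290,150),(276,155)]:
        d=q(*p,70)-c;a=np.arctan2(d[1],d[0]);print('edge',np.hypot(*d),a,a-np.arcsin(min(1,4/np.hypot(*d))))
zt=T[2]-6.5
c=r(604,181,zt);print('ring ctr',c,'l/r',r(502,170,zt),r(708,170,zt),'t/b',r(604,91,zt),r(604,272,zt))
for p in[(652,217)]:
    d=r(*p,zt)-c;print('tab',np.hypot(*d),np.arctan2(d[1],d[0]))
print('expected tab',-0.685+1.696)
E
```

```text
stem top [545.65310179  91.45097322] [np.float64(8.008954842808826), np.float64(8.159794221110007), np.float64(8.297206668648984)]
flange l/r y [548.83363875  64.2356938 ] [542.48840753 118.72900215] bottom [573.53191273  94.75079768]
land l/r [544.84316437  78.57557083] [543.54644653 104.28646999] top [532.77071679  90.07421625]
edge 13.182218737274717 1.1683152223731814 0.8600154050616975
edge 13.34593003645839 1.3442475248557084 1.039851687549849
edge 11.59061095794309 1.2082324560449078 0.8558797590167895
ring ctr [545.14579502  90.01134451] l/r [545.15660181  69.29757263] [540.36787986 110.58393795] t/b [525.09364829  87.67709169] [568.77705456  92.76336013]
tab 13.438533753953525 0.9531511895362033
expected tab 1.011
```

The ring is centred at the TCP. The stem is at about (545.7,91.5) and the keyway at 0.86 to 1.05 rad, with the tab now at about 1.0. Shifting and descending, watching the force.

Call:
{"op": "play_rows", "data": {"series": [[[-0.005, 0.012, -0.2], [0, 0, 0]], [[0, 0, -0.25], [0, 0, 0]], [[0, 0, -0.2], [0, 0, 0]], [[0, 0, -0.1], [0, 0, 0]], [[0, 0, -0.03], [0, 0, 0]], [[0, 0, 0], [0, 0, 0]], [[0, 0, 0], [0, 0, 0]]], "squeeze": 30}}

```text
clock: 16.35
eef_pos: [546.3, 92.1, 123.6]
orientation: [-0.058, 0.998, 0.0, 0.005]
force: [0.6, 0.5, -1.1]
width: 42.2
grip_force: 43.9
```

Call:
{"op": "play_rows", "data": {"series": [[[0, 0, -0.04], [0, 0, 0]], [[0, 0, -0.04], [0, 0, 0]], [[0, 0, 0], [0, 0, 0]]]}}

```text
clock: 16.65
eef_pos: [545.3, 92.3, 110.0]
orientation: [-0.058, 0.998, 0.0, 0.004]
force: [1.0, 0.2, -1.2]
width: 41.9
grip_force: 43.9
```

Call:
{"op": "play_rows", "data": {"series": [[[0, 0, -0.04], [0, 0, 0]], [[0, 0, -0.04], [0, 0, 0]], [[0, 0, -0.02], [0, 0, 0]], [[0, 0, 0], [0, 0, 0]]]}}

```text
clock: 17.05
eef_pos: [545.4, 92.3, 95.0]
orientation: [-0.058, 0.998, 0.0, 0.004]
force: [0.0, -0.1, -0.9]
width: 42.0
grip_force: 43.9
```

Call:
{"op": "play_rows", "data": {"series": [[[0, 0, -0.015], [0, 0, 0]], [[0, 0, -0.015], [0, 0, 0]], [[0, 0, -0.01], [0, 0, 0]], [[0, 0, 0], [0, 0, 0]]]}}

```text
clock: 17.45
eef_pos: [545.6, 92.3, 89.5]
orientation: [-0.058, 0.998, 0.0, 0.004]
force: [0.8, -0.2, -1.0]
width: 41.5
grip_force: 43.9
```

Call:
{"op": "play_rows", "data": {"series": [[[0, 0, -0.01], [0, 0, 0]], [[0, 0, -0.01], [0, 0, 0]], [[0, 0, 0], [0, 0, 0]]]}}

```text
clock: 17.75
eef_pos: [546.0, 92.3, 87.4]
orientation: [-0.058, 0.998, 0.0, 0.004]
force: [-2.7, -1.1, 8.4]
width: 42.0
grip_force: 44.9
```

Call:
{"op": "play_rows", "data": {"series": [[[0, 0, -0.01], [0, 0, 0]], [[0, 0, -0.01], [0, 0, 0]], [[0, 0, 0], [0, 0, 0]]]}}

```text
clock: 18.05
eef_pos: [545.8, 91.5, 83.9]
orientation: [-0.058, 0.998, -0.0, 0.004]
force: [0.3, -8.4, -1.3]
width: 42.1
grip_force: 44.0
```

Call:
{"op": "play_rows", "data": {"series": [[[0, -0.005, -0.01], [0, 0, 0]], [[0, 0, -0.01], [0, 0, 0]], [[0, 0, 0], [0, 0, 0]]]}}

```text
clock: 18.35
eef_pos: [545.9, 91.0, 81.6]
orientation: [-0.058, 0.998, -0.0, 0.004]
force: [-4.0, -5.9, 12.0]
width: 41.9
grip_force: 45.3
```

Call:
{"op": "play_rows", "data": {"series": [[[0, 0, -0.01], [0, 0, 0]], [[0, 0, -0.01], [0, 0, 0]], [[0, 0, 0], [0, 0, 0]]]}}

```text
clock: 18.65
eef_pos: [545.9, 90.9, 79.1]
orientation: [-0.058, 0.998, -0.0, 0.004]
force: [-6.7, -6.4, 18.5]
width: 41.9
grip_force: 46.0
```

Call:
{"op": "play_rows", "data": {"series": [[[-0.006, -0.006, 0], [0, 0, 0]], [[0, 0, 0], [0, 0, -0.02]], [[0, 0, 0], [0, 0, 0]]]}}

```text
clock: 18.95
eef_pos: [545.2, 90.6, 78.1]
orientation: [-0.026, 1.0, 0.0, 0.005]
force: [0.1, -2.5, 4.8]
width: 41.5
grip_force: 44.6
```

```bash
python3 - <<'E'
from h import *
s=bot.get_state();print(s['eef_pos'],s['force'],s['ft_torque'])
E
```

```text
[545.23928004  90.61703963  78.07161069] [ 0.07129626 -2.51133945  4.75850278] [-0.16645777 -0.11874211 -0.06847448]
```

Call:
{"op": "play_rows", "data": {"series": [[[0, 0, 0], [0, 0, 0.02]], [[0, 0, 0], [0, 0, 0.02]], [[0, 0, 0], [0, 0, 0]]]}}

```text
clock: 19.25
eef_pos: [545.8, 90.7, 78.1]
orientation: [-0.09, 0.996, 0.001, 0.005]
force: [4.0, 0.2, 2.6]
width: 41.9
grip_force: 44.4
```

```bash
python3 - <<'E'
from h import *
s=bot.get_state();print(s['eef_pos'],s['force'],s['ft_torque'])
E
```

```text
[545.78755725  90.74753426  78.10179299] [4.04050617 0.22105354 2.57527664] [-0.04111823 -0.69930846 -0.69866453]
```

The torque (-0.70 N m) when turning + shows the tab is in the keyway. I'll centre it and press down onto the seat.

Call:
{"op": "play_rows", "data": {"series": [[[0, 0, 0], [0, 0, -0.03]], [[0, 0, -0.008], [0, 0, 0]], [[0, 0, -0.008], [0, 0, 0]], [[0, 0, 0], [0, 0, 0]]]}}

```text
clock: 19.65
eef_pos: [545.5, 90.6, 77.9]
orientation: [-0.042, 0.999, 0.0, 0.005]
force: [-9.3, -2.7, 34.5]
width: 42.0
grip_force: 47.7
```

Call:
{"op": "play_rows", "data": {"series": [[[0, 0, -0.008], [0, 0, 0]], [[0, 0, 0], [0, 0, 0]], [[0, 0, 0], [0, 0, 0]]]}}

```text
clock: 19.95
eef_pos: [545.5, 90.6, 77.8]
orientation: [-0.042, 0.999, 0.0, 0.005]
force: [-16.0, -4.3, 49.1]
width: 41.3
grip_force: 49.3
```

Stiff stop at 77.8, about 9.6 mm below the land contact, so it is seated. Relieve the force, release and retreat.

Call:
{"op": "play_rows", "data": {"series": [[[0, 0, 0.02], [0, 0, 0]], [[0, 0, 0], [0, 0, 0]]]}}

```text
clock: 20.15
eef_pos: [545.4, 90.6, 78.0]
orientation: [-0.042, 0.999, 0.0, 0.005]
force: [-1.9, -2.6, 17.1]
width: 41.7
grip_force: 45.9
```

Call:
{"op": "play_rows", "data": {"series": [[[0, 0, 0], [0, 0, 0]], [[0, 0, 0], [0, 0, 0]], [[0, 0, 0], [0, 0, 0]], [[0, 0, 0.05], [0, 0, 0]], [[0, 0, 0.15], [0, 0, 0]], [[0, 0, 0.3], [0, 0, 0]], [[0, 0, 0.3], [0, 0, 0]], [[0, 0, 0.3], [0, 0, 0]]], "claw": 0.4}}

```text
clock: 20.95
eef_pos: [544.3, 90.7, 244.2]
orientation: [-0.043, 0.999, 0.0, 0.004]
force: [0.5, -0.4, -0.0]
width: 59.5
grip_force: 0.0
```

Call:
{"op": "play_rows", "data": {"series": [[[0, 0, 0], [0, 0, 0]], [[0, 0, 0], [0, 0, 0]], [[0, 0, 0], [0, 0, 0]]]}}

```text
clock: 21.25
eef_pos: [544.1, 90.7, 240.9]
orientation: [-0.043, 0.999, 0.0, 0.003]
force: [0.1, 0.3, -0.3]
width: 59.7
grip_force: 0.0
```

```bash
python3 - <<'E'
from h import *
f=shot('wrist','wrist6');s=bot.get_state();print(s['eef_pos'],s['force'],s['width'])
u,v=map(int,proj('wrist6',(545.7,91.3,72),True));print(u,v)
a=cv2.cvtColor(f['pixels'],cv2.COLOR_BGR2GRAY)
sub=a[v-32:v+32,u-40:u+40]
# coarse map, bright = ring/stem
for r in sub[::2]: print(''.join('#' if x>150 else '+' if x>110 else '-' if x>70 else '.' for x in r))
def best(z):  # ring outer circle edge contrast for yhe hypothesised top z
    b=[]
    for dx in np.arange(-4,4.1,.5):
      for dy in np.arange(-4,4.1,.5):
        o=i=0
        for t in np.linspace(0,2*np.pi,60,endpoint=False):
            for rr,sg in((21.5,1),(24.5,-1)):
                x,y=proj('wrist6',(545.7+dx+rr*np.cos(t),91.3+dy+rr*np.sin(t),z),True); i+=sg*float(cv2.getRectSubPix(a,(1,1),(x,y))[0,0])
        b.append((i/60,dx,dy))
    return max(b)
for z in(66,69,72,75,78,82): print(z,best(z))
E
```

```text
[544.08386101  90.63511922 240.65922767] [-0.89441264  0.04356706 -0.8434643 ] 59.76115974357677
322 222
----------------------......................................-------------------.
-------------------............................................----.--------.---
-----------------.................-----+---+---.................----------------
---------------.............-+++++++++++++++++++++--..............--.------.----
-------------............-++++###################++++---............-----------.
.-----.---............-+++###########################+++--...........-----..-.--
-----------.........-++#################################+++-.........-.--------.
----------........-++######################################+--.........---------
---------........-+################+++++++++#################+-........-------..
.----..........-+#############++++++########+++++#############+--.......-----.--
-..-----.......+###########++++++#+##############+++############-........---.---
--.----.......+###########++++######++#############+++###########-.........-----
----.--......-#########
[... 1241 characters left out ...]
######+-...--.---------.--.-.--
-------.-------.-------..-++########################+-...------------.-..--.-.-.
-----.-------------.--------....-+############+-....---.-.--.------.-----..-.-.-
----------------.---.----------....--------..-.-------.--------.---.----.--..-.-
--------------.--..-...---------..------------.-------..---------.--------..--..
66 (115.65, np.float64(1.5), np.float64(-0.5))
69 (116.13333333333334, np.float64(0.5), np.float64(-0.5))
72 (113.16666666666667, np.float64(-0.5), np.float64(-0.5))
75 (108.96666666666667, np.float64(-1.0), np.float64(-0.5))
78 (101.16666666666667, np.float64(-2.0), np.float64(-0.5))
82 (87.28333333333333, np.float64(-3.0), np.float64(-0.5))
```

The ring is concentric with the stem, its best-fit top height is about 70 mm (expected 72), and the tab lies in the slot at lower right. It is seated flat and released. Handing in.

```bash
python3 -c "
from bench import bot
print(bot.sign_off())"
```

```text
the job is handed in; nothing more can be done
None
```

The job is handed in at about 21 s: the latch is released, the cover stands open at about 1.7 rad, and the tab spacer is keyed and flat on its seat; I went nowhere near the nut or screwdriver and did not re-photograph the cover or loose parts at the end.

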